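# Complete the near bottle stand with the cradle it lacks

### The job

Two wooden bottle stands each still lack one of their two cradles; find out which one the stand nearer to you lacks, the broad hollow for a bottle's body or the narrow slot for its neck, and lift just that casting out of the mould. Stand it upright on the bare counter and let go, so that you can take it by its flat faces instead of its ends, then set it gently (do not drop it) on the empty cork pad of the near stand, fully down, square between the rails. Leave the other casting in the mould and do not disturb the jar, the tape roll or the tumbler.

Things in the scene. Friction and masses are not known exactly. Their poses are not given: they have to be found in the camera images.
- stand_a: (mm) Dark wood bottle stand, fixed: channel along its own y, 200 long, 96 wide, floor 10 above the counter, rail tops 42 above it; cork pads at own y +60 (neck end) and -60 (body end). Origin under its centre. Has a fixed broad (body) cradle on its -y pad: lacks the neck cradle. One stand is near (world x < 0.60 m), the other at the back (x > 0.72 m); which varies.
- stand_b: (mm) Dark wood bottle stand, fixed: channel along its own y, 200 long, 96 wide, floor 10 above the counter, rail tops 42 above it; cork pads at own y +60 (neck end) and -60 (body end). Origin under its centre. Has a fixed narrow-slot (neck) cradle on its +y pad: lacks the body cradle. Near or at the back, see stand_a.
- stand_a_bay (a point): (mm) Centre of stand_a's empty cork pad (34 along channel, level with its floor, 10 above counter); axes as the stand's. Rails 12 thick, 72 apart along own x, inner top edges bevelled by 6: 4 spare at each end of a cradle, no room for fingers; along the channel both flat faces are free (94 to the other cradle). Takes the neck cradle.
- stand_b_bay (a point): (mm) Centre of stand_b's empty cork pad (34 along channel, level with its floor, 10 above counter); axes as the stand's. Rails 12 thick, 72 apart along own x, inner top edges bevelled by 6: 4 spare at each end of a cradle, no room for fingers; along the channel both flat faces are free (94 to the other cradle). Takes the body cradle.
- mould: (mm) Black mould, fixed, 120 (own x) x 152 (own y) x 38 high, origin under its centre. Cavities at own x +30 and -30, floor 8 above the counter, 1.5 clearance round the castings, which stand 2 proud. Walls hug their flat faces; beyond each end is a finger pocket 44 wide, 35 long, its floor 15 above the counter.
- cast_neck: (mm) Loose pale casting, 90 g, in either cavity, its width along the mould's y: narrow round-bottomed slot 30 wide between two 17 mm horns; 64 mm wide along its own x, 26 mm thick along its own y (two flat faces), 32 mm high, same both ways round; hollow's bottom 17 above the underside; origin at the centre of the underside, z up.
- cast_body: (mm) Loose pale casting, 80 g, in the other cavity, its width along the mould's y: broad shallow hollow of radius 37 over nearly its whole width; 64 mm wide along its own x, 26 mm thick along its own y (two flat faces), 32 mm high, same both ways round; hollow's bottom 17 above the underside; origin at the centre of the underside, z up.
- jar: Bystander: small jam jar, 53 mm across, 66 mm high, origin at the centre of its underside
- tape: Bystander: roll of tape lying flat, 104 mm across, 25 mm high, origin at the centre of its underside
- tumbler: Bystander: empty glass tumbler, 81 mm across, 91 mm high, origin at the centre of its underside
Things that resemble listed ones, but are neither listed nor needed, are in the scene too. Leave any turquoise look-alike of the cast_neck alone.

How it is judged (in metres and radians):
On the way, in this order (a step that is already met when the one before it is completed fails the run):
1. the casting that the near stand lacks is lifted clear of the mould in the fingers (((world x of stand_a below 0.65 m and z of cast_neck in the frame of mould above 0.045 m and contact force between the fingers and cast_neck above 0.5 N) or (world x of stand_b below 0.65 m and z of cast_body in the frame of mould above 0.045 m and contact force between the fingers and cast_body above 0.5 N))), for 0.1 s.
2. that casting stands upright on the bare counter and has been let go (((world x of stand_a below 0.65 m and height (world z) of cast_neck between -0.003 and 0.004 m and angle between cast_neck's own z axis and vertical below 0.06 rad and contact force between the fingers and cast_neck below 0.05 N and linear speed of cast_neck below 0.02 m/s) or (world x of stand_b below 0.65 m and height (world z) of cast_body between -0.003 and 0.004 m and angle between cast_body's own z axis and vertical below 0.06 rad and contact force between the fingers and cast_body below 0.05 N and linear speed of cast_body below 0.02 m/s))), for 0.2 s.
At the end, for the whole second after the job is handed in: The cradle the near stand lacks is upright, at rest and released on its empty pad, fully down (2 mm), within 9 mm of the pad centre along the channel, 6 mm across, square within 0.12 rad; the other casting within 8 mm of its start; jar, tape, tumbler within 25 mm of theirs (((world x of stand_a below 0.65 m and x of cast_neck in the frame of stand_a_bay between -0.006 and 0.006 m and y of cast_neck in the frame of stand_a_bay between -0.009 and 0.009 m and z of cast_neck in the frame of stand_a_bay between -0.003 and 0.002 m and angle between cast_neck's own z axis and vertical below 0.06 rad and angle between the x axis of cast_neck and the x axis of stand_a_bay, either way round below 0.12 rad and contact force between the fingers and cast_neck below 0.05 N and linear speed of cast_neck below 0.01 m/s and distance of cast_body from where it was at the start of the episode below 0.008 m) or (world x of stand_b below 0.65 m and x of cast_body in the frame of stand_b_bay between -0.006 and 0.006 m and y of cast_body in the frame of stand_b_bay between -0.009 and 0.009 m and z of cast_body in the frame of stand_b_bay between -0.003 and 0.002 m and angle between cast_body's own z axis and vertical below 0.06 rad and angle between the x axis of cast_body and the x axis of stand_b_bay, either way round below 0.12 rad and contact force between the fingers and cast_body below 0.05 N and linear speed of cast_body below 0.01 m/s and distance of cast_neck from where it was at the start of the episode below 0.008 m)) and distance of each of jar, tape, tumbler from where it was at the start of the episode below 0.025 m); the robot touches nothing.
It fails at once if a casting is let go while more than 12 mm above a stand's empty pad (dropped in) ((horizontal distance between cast_neck and stand_a_bay below 0.05 m and z of cast_neck in the frame of stand_a_bay above 0.012 m and contact force between the fingers and cast_neck below 0.05 N) or (horizontal distance between cast_body and stand_a_bay below 0.05 m and z of cast_body in the frame of stand_a_bay above 0.012 m and contact force between the fingers and cast_body below 0.05 N) or (horizontal distance between cast_neck and stand_b_bay below 0.05 m and z of cast_neck in the frame of stand_b_bay above 0.012 m and contact force between the fingers and cast_neck below 0.05 N) or (horizontal distance between cast_body and stand_b_bay below 0.05 m and z of cast_body in the frame of stand_b_bay above 0.012 m and contact force between the fingers and cast_body below 0.05 N)).
It fails at once if the casting that is not needed is taken out of the mould ((world x of stand_a below 0.65 m and distance of cast_body from where it was at the start of the episode above 0.03 m) or (world x of stand_b below 0.65 m and distance of cast_neck from where it was at the start of the episode above 0.03 m)).
It fails at once if a bystander is knocked away or over (distance of any of jar, tape, tumbler from where it was at the start of the episode above 0.04 m or angle between any of jar, tape, tumbler's own z axis and vertical above 0.5 rad).
It also fails if it takes over 59 s, if anything falls off the work surface, if the arm or the gripper's body presses on something with over 40 N, if the wrist force passes 120 N, or if a joint passes its speed limit or range.

### The arm

A 6-joint arm with a two-finger parallel gripper is mounted at the origin on a cart in front of the work surface, level with it; the furniture and walls round the work are solid. World frame = base frame: x ahead of the robot, y to its left, z up, the work surface at z = 0. Lengths are in mm, angles in rad, forces in N, time in s.
With the tool pointing down it reaches from about 275 to 850 mm from the base axis. Payload 5.2 kg.
Tool frame: the origin (TCP) lies between the finger pads; the fingertips stand 19 mm ahead of it and the grasp point (between the pads) is the TCP; z points along the fingers, y is the line along which they close (so a half turn about z gives the same grasp; the last joint's range is limited). The gripper opens to 85 mm and grips with 20 to 120 N. Pads are 22 mm wide; open, the fingers measure 114 mm over their backs; the gripper's body (76 mm by 85 mm) begins 54 mm behind the grasp point. The pads swing forward as they close: fully open they stand 13 mm farther back than shut.
Start: joints at [0.986, 0.259, 1.535, -0, 1.348, -0.203], TCP at [204.904, 510.411, 250.31] pointing down, gripper open.
Joint ranges: [-3.14, 3.14], [-0.91, 2.08], [0.19, 2.58], [-1.22, 4.36], [0.22, 2.71], [-3.12, 3.12]. Speed limits (rad/s): [2.57, 2.57, 3.14, 3.14, 3.14, 3.14].

### API

Orientations are given as a rotation vector (axis times angle).
In Python, from bench import arm, eyes, spot_in, regions_of, place_of gives the robot as it stands. The module is installed in compiled form; this text tells all that it offers.
- The arm moves only by the shell command python3 -m handwheel 'ROWS' [FORCE]. ROWS is JSON, a list of rows, each a list of 5 numbers: the shift along the tool's x, y, z in mm, then the turn about the tool's z in rad, then the finger opening in mm, from 0 to 85.4. A call has 1 to 12 rows; each row shifts and turns the commanded pose from where the row before left it, along the tool's axes as they then stand; what a row does not reach is not made up. A row lasts 1/8 s, in which the tool goes at most 62.5 mm and 10.7 degrees, less where a joint would pass 70% of its speed; a pose out of reach is approached as far as the arm can. A call is refused whole if a number of a shift passes 62.5 or a number of a turn 0.188, either way. A call with a gripper value outside its range is refused whole. The fingers move at their own pace and stop on an object; FORCE is the grip in N (left out, the last holds). Time passes only in rows, so rows that do not move let the fingers close. It gives the time, the measured TCP pose, the force, the opening and the grip force at its end, in the units of the state.
- arm.sense(): the state, without advancing time (a new reading comes with each control period).
- eyes.camera(name): name is "scene" or "top" or "wrist"; returns a dict with "pixels" (384x512x3 uint8, red, green, blue), "fx", "fy", "cx", "cy" (pixels), "dist" ([k1, k2, p1, p2, k3] as OpenCV has them; the pictures are not rectified), "R" (3x3) and "t" (3): a world point X has camera coordinates R X + t. Camera axes: x right, y down, z forward; pixel columns grow to the right and rows downward; lengths in mm; the calibration is good to about 2 mm. A picture is of the moment at which its call begins. There is no depth.
- arm.hand_in(): hands the job in; it is judged then, once.
Trained networks look in a picture, given as the dict that the camera call returned (one of the last four; its "shot" number tells which), for a name from the list of things; names that differ only in an ending like _2 or _b are one class to them, and where a whole thing is asked for, a point or a joint stands for the part that bears it (a point fixed in the world has none). Each returns a list of dicts, best first, with "confidence" (0 to 1); they miss things now and then, are a little off and sometimes report something else, mostly with a low value. They report only what shows in the picture. A call takes as long as a camera call. They do not tell look-alikes from the thing itself.
- spot_in(picture, name): "point" ([x, y, z] in mm, in world coordinates, good to about 4 mm: the middle of the surface that is visible of it).
- regions_of(picture, name): "pixels" (384x512 bool, what is visible of it).
- place_of(picture, name): "point" ([x, y, z] in mm, in world coordinates, good to about 4 mm: a listed point, or the origin of a listed thing).
The state is a dict: "time": time; "joint_positions": joint angles; "joint_vel": joint speeds; "effort": joint torques, N m; "tcp_pos": TCP position; "eef_rot": TCP orientation; "ft_force": force on the tool from outside, world axes, zero at the start; "wrist_torque": the same for the moment, N m; "width": finger opening in mm; "grasp_force": force on a finger pad.
Only numpy, scipy, OpenCV 4.12 (cv2) and the standard library are available. Lean on these libraries where they do the work, as an engineer would, in place of code of your own. Each camera call takes 0.05 s, during which the arm holds its last target. There are 200 camera calls.

## Working session

There is one attempt and no reset: what is moved stays moved. The work goes in short steps, Python scripts to look and compute and a shell command to move; the robot and the scene stay as the last step left them, time stands still between calls to the robot, and variables do not carry over. Pictures are saved under pics/ and viewed, at most 10 in all, crops included, and the job is handed in when it is done.

```bash
mkdir -p pics; python3 - <<'E'
from bench import arm, eyes, spot_in, regions_of, place_of
import cv2,numpy as np
s=arm.sense();print(s['tcp_pos'],s['eef_rot'],s['width'])
P={}
for c in ['scene','top']:
    p=eyes.camera(c);P[c]=p
    for n in ['stand_a','stand_b','stand_a_bay','stand_b_bay','mould','cast_neck','cast_body','jar','tape','tumbler']:
        print(c,n,[(np.round(d['point']).tolist(),round(d['confidence'],2)) for d in place_of(p,n)[:3]])
im=np.vstack([P[c]['pixels'] for c in P])
cv2.imwrite('pics/a.png',cv2.resize(P['top']['pixels'][...,::-1],(800,600)))
cv2.imwrite('pics/b.png',cv2.resize(P['scene']['pixels'][...,::-1],(800,600)))
print(arm.sense()['time'])
E
```

```text
[204.62568725 509.98125629 249.44982561] [-5.95916067e-01 -3.08388229e+00  2.65842164e-03] 85.3573247882125
scene stand_a [([771.0, -23.0, -2.0], 0.81), ([547.0, 267.0, -0.0], 0.79)]
scene stand_b [([771.0, -23.0, -2.0], 0.81), ([547.0, 267.0, -0.0], 0.79)]
scene stand_a_bay [([566.0, 322.0, 12.0], 0.56)]
scene stand_b_bay [([755.0, -79.0, 6.0], 0.81)]
scene mould [([538.0, -256.0, 4.0], 0.88)]
scene cast_neck [([618.0, -49.0, 0.0], 0.8), ([396.0, -347.0, 2.0], 0.69), ([518.0, -85.0, 4.0], 0.5)]
scene cast_body [([512.0, -247.0, 6.0], 0.44)]
scene jar [([696.0, 242.0, 3.0], 0.82)]
scene tape [([674.0, -190.0, 3.0], 0.73)]
scene tumbler [([743.0, -297.0, 2.0], 0.97), ([753.0, -79.0, 12.0], 0.64), ([770.0, -24.0, 2.0], 0.54)]
top stand_a [([773.0, -24.0, 0.0], 0.96), ([565.0, -267.0, 9.0], 0.63), ([545.0, 268.0, 1.0], 0.56)]
top stand_b [([773.0, -24.0, 0.0], 0.96), ([565.0, -267.0, 9.0], 0.63), ([545.0, 268.0, 1.0], 0.56)]
top stand_a_bay [([564.0, 325.0, 13.0], 0.57)]
top stand_b_bay [([751.0, -78.0, 10.0], 0.8), ([674.0, -190.0, -2.0], 0.44)]
top mould [([538.0, -257.0, -3.0], 0.86), ([755.0, -76.0, 12.0], 0.5)]
top cast_neck [([394.0, -351.0, 1.0], 0.75), ([568.0, -268.0, 10.0], 0.48), ([625.0, -51.0, 2.0], 0.44)]
top cast_body [([510.0, -250.0, 7.0], 0.5)]
top jar [([695.0, 236.0, -3.0], 0.49)]
top tape [([678.0, -195.0, 0.0], 0.87)]
top tumbler [([743.0, -302.0, 1.0], 0.84)]
1.1
```

View pics/a.png

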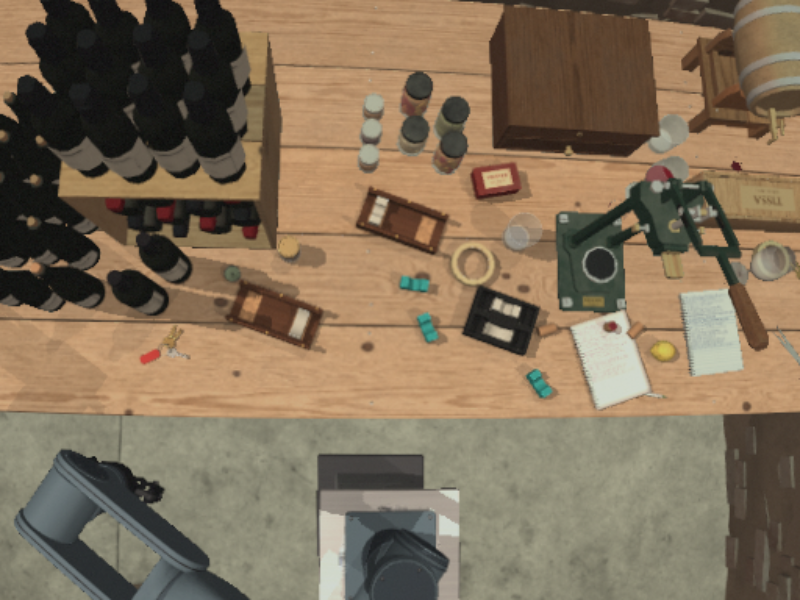

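View pics/b.png

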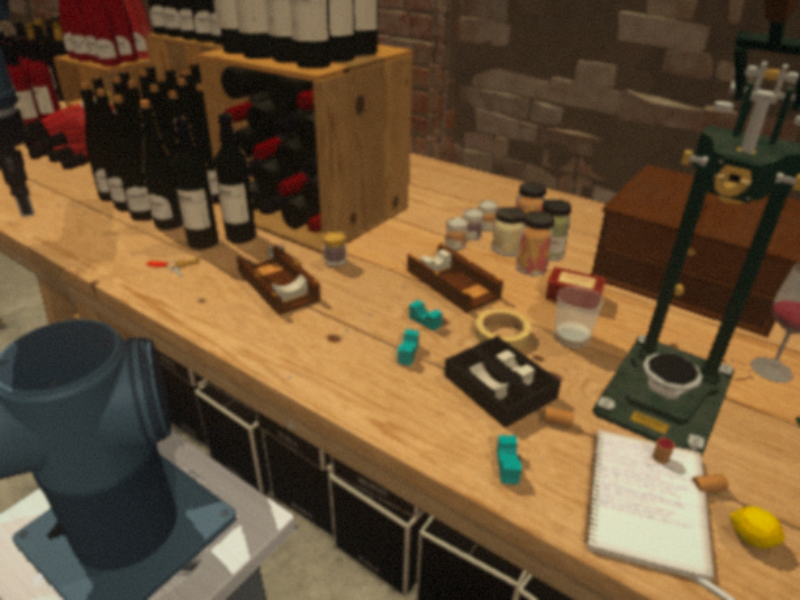

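The top view shows the near stand at (273,315) with one white cradle at its right end (300,322), the mould at (500,320), and turquoise look-alikes at (414,284), (428,327) and (540,384). The castings in the mould are at (505,308) and (498,333). I'll enlarge the stand and mould to confirm, and measure orientations.

```bash
cat > h.py <<'E'
import cv2,numpy as np
from bench import arm, eyes, spot_in, regions_of, place_of
def unproj(p,uv,z):
    K=np.array([[p['fx'],0,p['cx']],[0,p['fy'],p['cy']],[0,0,1.]])
    n=cv2.undistortPoints(np.array(uv,float).reshape(-1,1,2),K,np.array(p['dist'],float)).reshape(-1,2)
    R=np.array(p['R']);t=np.array(p['t']);C=-R.T@t
    d=np.c_[n,np.ones(len(n))]@R
    return (C+d*((z-C[2])/d[:,2])[:,None])[:,:2]
def rect(p,m,z):
    cs,_=cv2.findContours(m.astype(np.uint8),cv2.RETR_EXTERNAL,cv2.CHAIN_APPROX_NONE)
    c=max(cs,key=cv2.contourArea).reshape(-1,2)
    w=unproj(p,c,z).astype(np.float32)
    (cx,cy),(a,b),_=cv2.minAreaRect(w); B=cv2.boxPoints(cv2.minAreaRect(w))
    e=[B[1]-B[0],B[2]-B[1]]; L=max(e,key=np.linalg.norm)
    return np.round([cx,cy,a,b,np.degrees(np.arctan2(L[1],L[0]))%180],1).tolist()   # angle of the long side
E
python3 - <<'E'
from h import *
P={c:eyes.camera(c) for c in ['scene','top']}
for c in P:
    p=P[c]
    for n,z in [('mould',38),('stand_a',42),('cast_neck',40),('cast_body',40)]:
        for d in regions_of(p,n)[:4]: print(c,n,round(d['confidence'],2),rect(p,d['pixels'],z))
def crop(c,x,y,w,h): return cv2.resize(P[c]['pixels'][y:y+h,x:x+w,::-1],(400,300),interpolation=cv2.INTER_CUBIC)
im=np.vstack([np.hstack([crop('scene',140,145,80,60),crop('scene',280,210,80,60)]),np.hstack([crop('top',140,172,72,54),crop('top',285,178,72,54)])])
cv2.imwrite('pics/c.png',im)
E
```

```text
scene mould 0.81 [519.5, -264.5, 180.1, 149.6, 70.0]
scene stand_a 0.89 [744.6, -37.1, 240.6, 134.3, 70.0]
scene stand_a 0.81 [522.3, 240.0, 250.6, 114.4, 68.6]
scene cast_neck 0.89 [372.4, -354.2, 81.4, 29.3, 29.2]
scene cast_neck 0.8 [490.9, -102.2, 96.9, 29.4, 22.7]
scene cast_neck 0.75 [589.0, -68.1, 86.9, 55.7, 80.8]
scene cast_neck 0.69 [558.3, -277.3, 84.6, 31.5, 64.4]
scene cast_body 0.44 [502.4, -257.9, 85.3, 33.0, 64.7]
top mould 0.9 [537.6, -252.3, 157.8, 124.4, 71.0]
top mould 0.61 [747.7, -307.3, 79.3, 109.6, 135.3]
top stand_a 0.73 [765.3, -22.1, 200.8, 109.0, 70.6]
top stand_a 0.72 [541.3, 266.0, 200.0, 97.9, 72.4]
top stand_a 0.46 [537.4, -251.0, 163.9, 131.0, 70.9]
top cast_neck 0.63 [618.8, -50.0, 66.3, 33.6, 82.9]
top cast_neck 0.56 [765.2, -22.8, 200.8, 109.7, 71.6]
top cast_neck 0.52 [567.9, -263.2, 64.2, 23.6, 71.1]
top cast_neck 0.51 [520.7, -80.6, 62.9, 28.2, 22.7]
top cast_body 0.5 [510.6, -242.7, 63.9, 23.9, 69.1]
```

View pics/c.png

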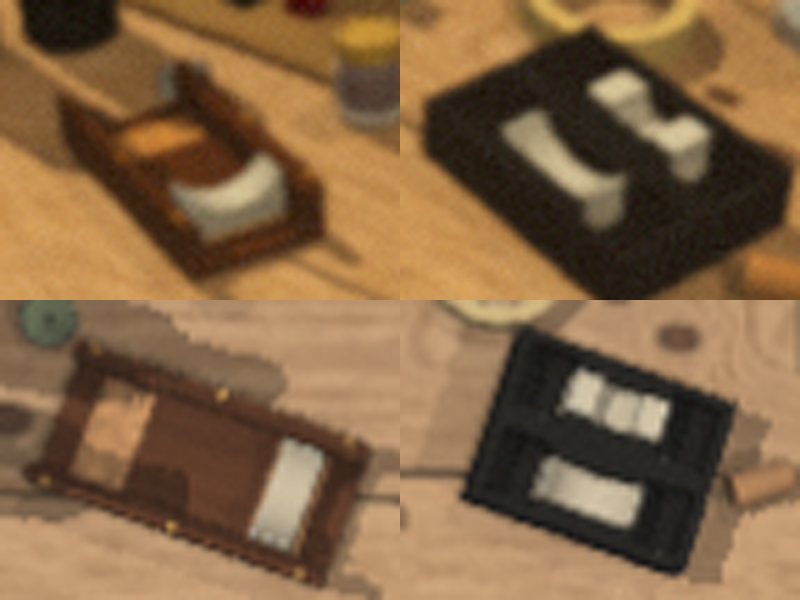

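The near stand (top-left and bottom-left crops) holds the broad cradle at its near-y end, and its empty cork pad is at about (115,430) in the crop. So it is stand_a and lacks the neck cradle. In the mould, the white two-horned casting in the far cavity (crop 615,405; world about 568,-264) is cast_neck. The shallow one at (590,490) is cast_body. The turquoise pieces are decoys. I'm moving over the mould now.

```bash
python3 -m handwheel '[[-42,-39,0,0,85],[-42,-39,0,0,85],[-42,-39,0,0,85],[-42,-39,0,0,85],[-42,-39,0,0,85],[-42,-39,0,0,85],[-42,-39,0,0,85],[-42,-39,0,0,85],[-42,-39,0,0,85],[-42,-39,0,0,85],[-42,-39,0,0,85],[-42,-39,0,0,85]]' 40
python3 -m handwheel '[[-40,-38,0,0,85],[-40,-38,0,0,85],[-40,-38,0,0,85],[0,0,0,-0.05,85],[0,0,0,0,85]]'
python3 - <<'E'
from h import *
s=arm.sense();print(s['tcp_pos'],s['eef_rot'],s['time'],s['ft_force'])
p=eyes.camera('wrist');cv2.imwrite('pics/d.png',p['pixels'][...,::-1])
for n,z in [('mould',38),('cast_neck',40),('cast_body',40)]:
    for d in regions_of(p,n)[:4]: print(n,round(d['confidence'],2),rect(p,d['pixels'],z))
    print([(np.round(d['point'],1).tolist(),round(d['confidence'],2)) for d in place_of(p,n)[:3]])
E
```

```text
time: 3.1
tcp_pos: [498.9, -113.6, 250.5]
eef_rot: [0.597, 3.084, 0.0]
ft_force: [0.5, -0.3, 0.2]
width: 84.9
grasp_force: 0.0
time: 3.72
tcp_pos: [567.0, -262.7, 249.6]
eef_rot: [-0.521, -3.097, -0.001]
ft_force: [-0.4, 0.4, 0.0]
width: 85.2
grasp_force: 0.0
[ 566.98743086 -262.7103993   249.61254195] [-5.20766803e-01 -3.09707146e+00 -1.01212698e-03] 3.725 [-0.44640487  0.37080301  0.03120462]
mould 0.63 [539.9, -256.5, 151.5, 118.8, 71.0]
mould 0.26 [663.0, -194.7, 98.6, 95.9, 15.3]
[([539.2, -255.1, -0.6], 0.73)]
cast_neck 0.63 [568.4, -266.0, 64.2, 27.8, 72.1]
cast_neck 0.62 [400.8, -340.7, 71.1, 27.9, 35.3]
cast_neck 0.62 [615.6, -62.8, 75.2, 31.5, 81.5]
cast_neck 0.55 [521.7, -91.8, 66.5, 36.0, 22.3]
[([623.6, -49.2, 2.2], 0.96), ([568.9, -266.8, 8.9], 0.95), ([394.2, -343.0, -2.2], 0.87)]
cast_body 0.65 [512.1, -246.7, 63.5, 25.4, 70.9]
[([508.8, -246.0, 5.9], 0.66), ([541.6, -258.5, 0.9], 0.56)]
```

View pics/d.png

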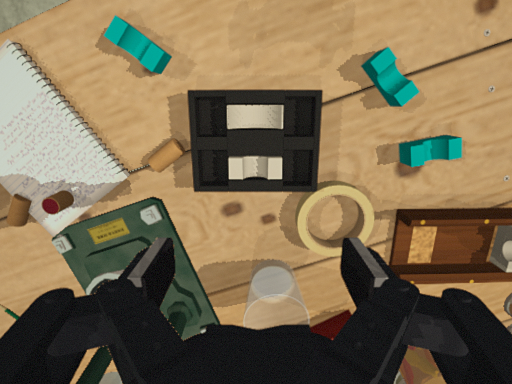

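The wrist picture shows the mould at (255,140), cast_neck at (255,167) and cast_body at (255,117). The measured positions agree, so I'm descending.

```bash
python3 -m handwheel '[[-2.4,-3,20,0,85],[0,0,50,0,85],[0,0,50,0,85],[0,0,50,0,85],[0,0,25,0,85],[0,0,10,0,85],[0,0,8,0,85],[0,0,6,0,85],[0,0,0,0,85]]'
```

```text
time: 5.2
tcp_pos: [568.6, -265.9, 31.7]
eef_rot: [0.519, 3.098, -0.0]
ft_force: [-0.8, 0.3, 0.4]
width: 85.1
grasp_force: 0.0
```

```bash
python3 -m handwheel '[[0,0,4,0,85],[0,0,0,0,72],[0,0,0,0,60],[0,0,0,0,60],[0,0,0,0,60],[0,0,0,0,60]]' 40
```

```text
time: 5.95
tcp_pos: [569.0, -266.2, 28.2]
eef_rot: [0.519, 3.097, -0.001]
ft_force: [0.1, -0.4, 6.2]
width: 63.4
grasp_force: 47.9
```

```bash
python3 -m handwheel '[[0,0,-4,0,55],[0,0,-8,0,55],[0,0,-12,0,55],[0,0,-20,0,55],[0,0,-30,0,55],[0,0,-40,0,55],[0,0,0,0,55]]' 
python3 - <<'E'
from h import *
p=eyes.camera('wrist');q=eyes.camera('scene')
cv2.imwrite('pics/e.png',np.hstack([cv2.resize(p['pixels'][...,::-1],(400,300)),cv2.resize(q['pixels'][100:310,230:510,::-1],(400,300))]))
E
```

```text
time: 6.82
tcp_pos: [570.5, -267.2, 146.0]
eef_rot: [0.517, 3.091, -0.006]
ft_force: [-0.1, -0.1, -0.6]
width: 62.9
grasp_force: 44.1
```

View pics/e.png

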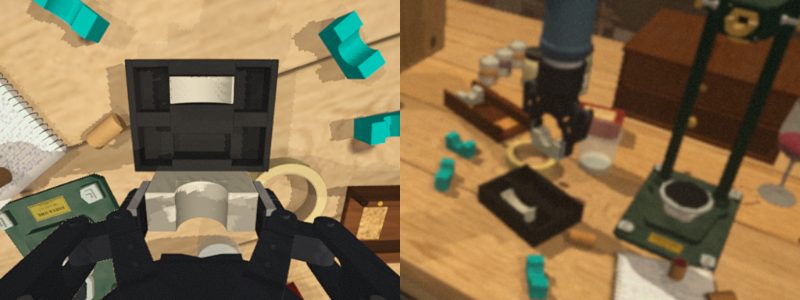

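The casting is held level at (200,205) in the wrist view, and the other casting is still in the mould. I'm carrying it to bare counter around (430,100).

```bash
python3 -m handwheel '[[31.5,37.6,0,0,55],[31.5,37.6,0,0,55],[31.5,37.6,0,0,55],[31.5,37.6,0,0,55],[31.5,37.6,0,0,55],[31.5,37.6,0,0,55],[31.5,37.6,0,0,55],[31.5,37.6,0,0,55],[0,0,40,0,55],[0,0,40,0,55],[0,0,20,0,55],[0,0,0,0,55]]' 
python3 -m handwheel '[[0,0,10,0,55],[0,0,6,0,55],[0,0,4,0,55],[0,0,2,0,55],[0,0,2,0,55]]'
```

```text
time: 8.43
tcp_pos: [425.6, 100.8, 39.2]
eef_rot: [-0.518, -3.092, 0.001]
ft_force: [-0.8, 0.7, -1.1]
width: 63.6
grasp_force: 44.2
time: 9.05
tcp_pos: [428.3, 100.7, 19.9]
eef_rot: [0.518, 3.098, -0.0]
ft_force: [-14.9, -1.6, 57.7]
width: 63.4
grasp_force: 51.2
```

Pressing too hard; I'll ease up before releasing.

```bash
python3 -m handwheel '[[0,0,-2,0,55],[0,0,-1,0,55],[0,0,0,0,55]]'
```

```text
time: 9.43
tcp_pos: [428.2, 100.7, 20.3]
eef_rot: [0.519, 3.098, 0.0]
ft_force: [-0.5, 0.3, -0.1]
width: 63.3
grasp_force: 44.4
```

Zero load, TCP at 20.3: the casting is resting on the counter. Now I'll release and rise.

```bash
python3 -m handwheel '[[0,0,0,0,68],[0,0,0,0,80],[0,0,0,0,85],[0,0,0,0,85],[0,0,-15,0,85],[0,0,-40,0,85],[0,0,-55,0,85],[0,0,-50,0,85],[0,0,0,0,85]]'
python3 - <<'E'
from h import *
s=arm.sense();print(s['tcp_pos'],s['eef_rot'],s['time'])
for c in ['wrist','top']:
    p=eyes.camera(c)
    if c=='wrist':cv2.imwrite('pics/f.png',p['pixels'][...,::-1])
    for d in regions_of(p,'cast_neck')[:5]: print(c,round(d['confidence'],2),rect(p,d['pixels'],32))
    print([(np.round(d['point'],1).tolist(),round(d['confidence'],2)) for d in place_of(p,'cast_neck')[:5]])
E
```

```text
time: 10.55
tcp_pos: [430.8, 100.7, 184.2]
eef_rot: [0.517, 3.09, 0.002]
ft_force: [0.4, -0.5, -0.6]
width: 84.9
grasp_force: 0.0
[430.84026917 100.67731127 184.20361477] [5.17184326e-01 3.08970813e+00 1.98620734e-03] 10.55
wrist 0.62 [589.2, -36.5, 34.2, 12.0, 85.4]
wrist 0.61 [425.9, 101.6, 63.6, 30.5, 71.0]
wrist 0.56 [484.7, -80.0, 3.2, 18.8, 115.5]
[([426.3, 103.5, -0.4], 0.71), ([620.8, -48.7, -0.2], 0.6)]
top 0.73 [619.0, -52.8, 62.8, 30.7, 85.5]
top 0.52 [390.5, -343.7, 71.1, 35.6, 36.4]
top 0.44 [521.0, -80.1, 65.9, 32.4, 20.0]
[([621.6, -52.0, 1.6], 0.73), ([675.8, -188.5, 0.3], 0.61), ([391.3, -350.1, -0.1], 0.52), ([517.0, -83.8, 2.7], 0.47), ([773.2, -23.1, 1.1], 0.38)]
```

View pics/f.png

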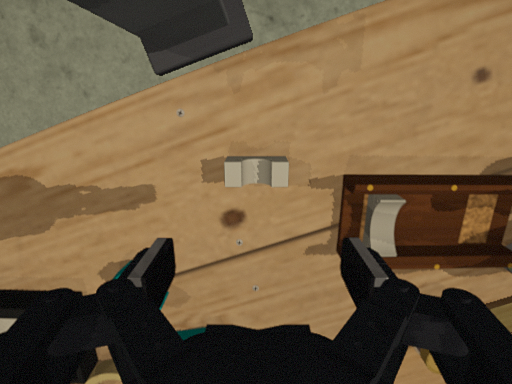

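The wrist picture shows the casting upright and alone at (256,172). I'll turn 90° to take the flat faces.

```bash
python3 -m handwheel '[[0,0,0,0.175,85],[0,0,0,0.175,85],[0,0,0,0.175,85],[0,0,0,0.175,75],[0,0,0,0.175,65],[0,0,0,0.175,60],[0,0,0,0.175,60],[0,0,0,0.175,60],[0,0,0,0.171,60],[0,0,0,0,60],[0,0,0,0,60]]'

```

```text
time: 12.22
tcp_pos: [427.8, 100.7, 179.7]
eef_rot: [-2.554, -1.827, 0.002]
ft_force: [-0.2, -0.7, -0.5]
width: 59.8
grasp_force: 0.0
```

```bash
python3 -m handwheel '[[0,0,40,0,60],[0,0,50,0,60],[0,0,40,0,60],[0,0,15,0,60],[0,0,8,0,50],[0,0,0,0,40],[0,0,0,0,34],[0,0,0,0,34]]' 40
```

```text
time: 13.22
tcp_pos: [428.8, 100.7, 28.1]
eef_rot: [2.557, 1.824, 0.002]
ft_force: [-1.1, -0.8, 0.3]
width: 33.8
grasp_force: 0.0
```

```bash
python3 -m handwheel '[[0,0,2,0,34],[0,0,2,0,34],[0,0,0,0,34]]' 40
```

```text
time: 13.6
tcp_pos: [428.0, 100.7, 23.2]
eef_rot: [-2.558, -1.824, 0.0]
ft_force: [-0.5, -1.3, 0.6]
width: 34.0
grasp_force: 0.0
```

```bash
python3 -m handwheel '[[0,0,2,0,34],[0,0,0,0,30],[0,0,0,0,20],[0,0,0,0,15],[0,0,0,0,15],[0,0,0,0,15]]' 40
```

```text
time: 14.35
tcp_pos: [428.2, 100.7, 21.3]
eef_rot: [2.558, 1.824, 0.0]
ft_force: [0.9, 0.1, 0.9]
width: 25.0
grasp_force: 39.9
```

```bash
python3 -m handwheel '[[0,0,-10,0,15],[0,0,-25,-0.176,15],[0,0,-30,-0.176,15],[0,0,-30,-0.176,15],[0,0,-30,-0.176,15],[0,0,-30,-0.176,15],[0,0,-25,-0.176,15],[0,0,0,-0.176,15],[0,0,0,-0.176,15],[0,0,0,-0.176,15]]'
python3 -m handwheel '[[-14.8,42,0,0,15],[-14.8,42,0,0,15],[-14.8,42,0,0,15],[-14.8,42,0,0,15],[-14.8,42,0,0,15],[-14.8,42,0,0,15],[0,0,0,0,15],[0,0,0,0,15]]'
python3 - <<'E'
from h import *
s=arm.sense();print(s['tcp_pos'],s['eef_rot'],s['time'],s['width'],s['grasp_force'])
for c in ['wrist','scene','top']:
    p=eyes.camera(c)
    if c=='wrist':cv2.imwrite('pics/g.png',p['pixels'][...,::-1])
    for n in ['stand_a','stand_a_bay']: print(c,n,[(np.round(d['point'],1).tolist(),round(d['confidence'],2)) for d in place_of(p,n)[:2]])
    for d in regions_of(p,'stand_a')[:2]: print(c,round(d['confidence'],2),rect(p,d['pixels'],42))
E
```

```text
time: 15.6
tcp_pos: [427.8, 100.7, 201.9]
eef_rot: [0.49, 3.103, 0.0]
ft_force: [0.6, 0.4, -0.7]
width: 25.1
grasp_force: 39.7
time: 16.6
tcp_pos: [590.6, 311.7, 201.0]
eef_rot: [-0.498, -3.1, 0.002]
ft_force: [-0.7, -0.5, -0.6]
width: 24.6
grasp_force: 39.8
[590.61664634 311.74612243 201.01815575] [-4.97732149e-01 -3.10049611e+00  1.78683438e-03] 16.6 24.624981750957545 39.84100827947259
wrist stand_a [([546.4, 266.4, 1.8], 0.64)]
wrist stand_a_bay [([565.7, 323.5, 12.1], 0.6)]
wrist 0.68 [544.7, 268.3, 198.6, 96.3, 70.9]
wrist 0.68 [692.2, -38.5, 38.5, 95.0, 105.3]
scene stand_a [([772.0, -21.3, -0.9], 0.94), ([547.8, 267.5, -1.0], 0.67)]
scene stand_a_bay [([565.8, 325.3, 12.6], 0.77), ([770.1, -20.3, 1.2], 0.44)]
scene 0.96 [523.5, 240.7, 253.3, 118.0, 70.1]
scene 0.71 [742.9, -36.5, 243.0, 145.2, 70.6]
top stand_a [([545.0, 268.5, -3.3], 0.87), ([770.8, -24.4, 3.5], 0.64)]
top stand_a_bay [([565.0, 324.0, 12.2], 0.69), ([589.8, 310.7, 179.6], 0.31)]
top 0.79 [528.4, 221.2, 101.0, 94.6, 70.8]
top 0.72 [764.8, -22.9, 197.2, 105.8, 72.0]
```

View pics/g.png

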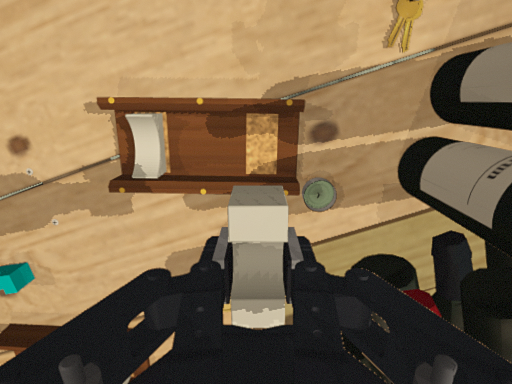

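The wrist picture shows the casting in the grip at (258,240), the near stand with the empty cork pad at (262,143), and brass rail pins at (111,100), (200,100), (290,101), (123,190) and (203,191). I'll refine with the pins and the cork.

```bash
python3 - <<'E'
from h import *
p=eyes.camera('wrist')
im=p['pixels']; hsv=cv2.cvtColor(im,cv2.COLOR_RGB2HSV)
h,s,v=[hsv[...,i].astype(int) for i in range(3)]
roi=np.zeros(h.shape,bool);roi[92:198,95:308]=1
pins=(roi&(s>120)&(v>150)&(h>12)&(h<32)).astype(np.uint8)
n,l,st,ce=cv2.connectedComponentsWithStats(pins)
for i in range(1,n):
    if st[i,4]>5 and st[i,4]<80: print('pin',ce[i].round(1),st[i,4],unproj(p,[ce[i]],42).round(1))
r2=np.zeros(h.shape,bool);r2[106:180,235:292]=1
m=r2&(v>110)
m=cv2.morphologyEx(m.astype(np.uint8),cv2.MORPH_CLOSE,np.ones((7,7)))
print('cork',rect(p,m,10))
w=unproj(p,[[111,100],[200,100.5],[290,101.5],[123,190],[203,191]],42);print(w.round(1))
crop=cv2.resize(np.vstack([im[90:200,90:310,::-1]]),(800,400),interpolation=cv2.INTER_CUBIC);cv2.imwrite('pics/h.png',crop)
E
```

```text
pin [109.1  98.4] 45 [[474.1 202.1]]
pin [198.7  99.6] 37 [[502.7 282.9]]
pin [238.  97.] 31 [[512.2 319. ]]
pin [303.9  97.1] 11 [[531.7 378. ]]
pin [288. 101.] 21 [[530.4 362.7]]
pin [112.9 127.6] 8 [[500.1 193.4]]
pin [113.8 133.8] 8 [[505.8 191.5]]
pin [116.2 149.8] 9 [[521.  186.8]]
pin [305.3 163.7] 21 [[593.9 362. ]]
pin [303.9 175.3] 14 [[605.  357.4]]
pin [ 98.9 176.1] 10 [[539.8 157.4]]
pin [100.9 185. ] 48 [[549. 155.]]
pin [121.  189.4] 22 [[560.  173.1]]
pin [202.2 190.5] 28 [[587.7 253.3]]
pin [285.2 191.8] 13 [[615.9 334.3]]
pin [158. 192.] 41 [[574.8 208.9]]
pin [184.5 194.2] 10 [[585.7 234.3]]
pin [102.  195.2] 8 [[559.5 150.9]]
pin [226.1 196.5] 12 [[601.6 274.5]]
pin [298.4 196.7] 7 [[625.4 345.9]]
cork [566.8, 327.0, 62.0, 68.3, 160.5]
[[476.  203.2]
 [503.8 283.8]
 [531.5 364.4]
 [561.3 174.8]
 [588.5 253.8]]
```

View pics/h.png

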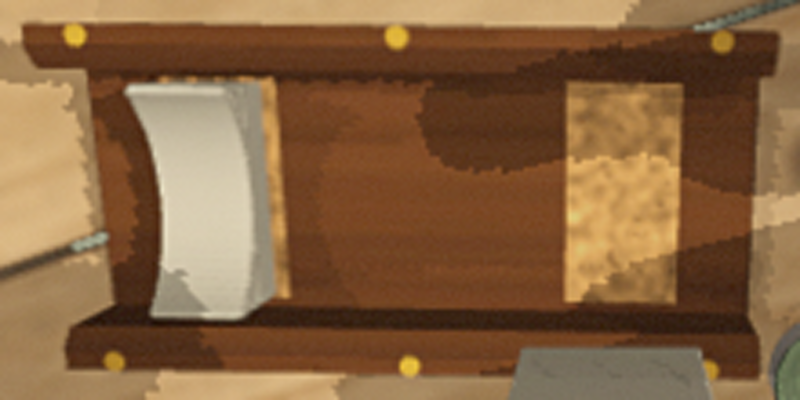

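```bash
python3 - <<'E'
from h import *
p=eyes.camera('wrist');q=eyes.camera('top')
for z in (0,20,40,60,80,100): print(z,unproj(p,[[319,194]],z).round(),unproj(q,[[148.5,174]],z).round())
print('cork',unproj(p,[[245.9,112.8],[277.8,112.8],[245.4,172.5],[276.2,173]],10).round(1), unproj(p,[[245.9,112.8],[277.8,112.8],[245.4,172.5],[276.2,173]],10).mean(0))
E
python3 -m handwheel '[[0,0,0,0.015,15],[14,2,0,0,15],[14.5,2.3,0,0,15],[0,0,40,0,15],[0,0,40,0,15],[0,0,20,0,15],[0,0,0,0,15],[0,0,0,0,15]]'
```

```text
0 [[645. 372.]] [[644. 371.]]
20 [[638. 370.]] [[640. 368.]]
40 [[630. 367.]] [[636. 365.]]
60 [[622. 365.]] [[633. 362.]]
80 [[615. 363.]] [[629. 359.]]
100 [[607. 360.]] [[625. 356.]]
cork [[529.  319.9]
 [539.6 352.1]
 [590.7 298.2]
 [602.1 331. ]] [565.3521075  325.30683202]
time: 18.35
tcp_pos: [566.2, 326.2, 102.6]
eef_rot: [0.521, 3.097, 0.001]
ft_force: [-0.6, 0.0, -0.9]
width: 24.8
grasp_force: 39.8
```

```bash
python3 -m handwheel '[[0.6,-1,20,0,15],[0,0,20,0,15],[0,0,10,0,15],[0,0,5,0,15],[0,0,4,0,15],[0,0,0,0,15]]'
```

```text
time: 19.1
tcp_pos: [565.2, 324.9, 42.6]
eef_rot: [0.522, 3.098, 0.0]
ft_force: [1.3, 0.2, -1.1]
width: 24.8
grasp_force: 39.8
```

```bash
python3 -m handwheel '[[0,0,4,0,15],[0,0,3,0,15],[0,0,2,0,15],[0,0,0,0,15]]'
```

```text
time: 19.6
tcp_pos: [564.9, 324.7, 33.0]
eef_rot: [-0.522, -3.097, 0.0]
ft_force: [-0.2, -0.1, -0.1]
width: 25.3
grasp_force: 39.8
```

```bash
python3 -m handwheel '[[0,0,1,0,15],[0,0,0.7,0,15],[0,0,0,0,15]]'
```

```text
time: 19.98
tcp_pos: [565.0, 324.8, 31.6]
eef_rot: [-0.522, -3.098, 0.0]
ft_force: [-0.2, -0.4, -0.2]
width: 24.6
grasp_force: 39.8
```

```bash
python3 -m handwheel '[[0,0,0.7,0,15],[0,0,0,0,15],[0,0,0,0,15]]'
```

```text
time: 20.35
tcp_pos: [565.1, 324.8, 31.4]
eef_rot: [0.522, 3.098, 0.0]
ft_force: [-2.9, -0.2, 4.9]
width: 24.9
grasp_force: 40.5
```

Contact at the expected height of 31.4 (10 + 21.3), so the casting is down. Now I'll release and retreat.

```bash
python3 -m handwheel '[[0,0,0,0,32],[0,0,0,0,42],[0,0,0,0,50],[0,0,0,0,50],[0,0,-15,0,50],[0,0,-40,0,50],[0,0,-50,0,50],[-15,-2,-50,0,50],[-15,0,0,0,50],[0,0,0,0,50],[0,0,0,0,50]]'
python3 - <<'E'
from h import *
p=eyes.camera('wrist');q=eyes.camera('scene')
a=cv2.resize(p['pixels'][...,::-1],(400,300));b=cv2.resize(q['pixels'][130:250,130:290,::-1],(400,300),interpolation=cv2.INTER_CUBIC)
cv2.imwrite('pics/i.png',np.hstack([a,b]))
for c in (p,q):
    for d in place_of(c,'cast_neck')[:4]: print(np.round(d['point'],1),round(d['confidence'],2))
    for n in ['jar','tape','tumbler','cast_body']: print(n,[np.round(d['point']).tolist() for d in place_of(c,n)[:1]])
for d in regions_of(p,'cast_neck')[:3]: print(rect(p,d['pixels'],42))
E
```

```text
time: 21.72
tcp_pos: [591.4, 312.8, 184.1]
eef_rot: [-0.522, -3.094, 0.002]
ft_force: [-0.4, 0.0, -0.4]
width: 50.1
grasp_force: 0.0
[561.8 328.4  11.4] 0.96
[567.  326.   12.3] 0.72
[626.1 -48.2   1.2] 0.67
jar [[697.0, 238.0, -1.0]]
tape [[548.0, 267.0, 3.0]]
tumbler []
cast_body []
[519.7 -82.3   1.5] 0.81
[567.1 325.   13.1] 0.72
[ 3.917e+02 -3.526e+02  3.000e-01] 0.72
[752.6 -78.1  12.8] 0.53
jar [[698.0, 241.0, 1.0]]
tape [[675.0, -192.0, 4.0]]
tumbler [[743.0, -297.0, 3.0]]
cast_body [[514.0, -250.0, 6.0]]
[565.1, 325.1, 25.6, 64.7, 160.9]
[620.4, 10.2, 30.1, 54.3, 144.4]
```

View pics/i.png

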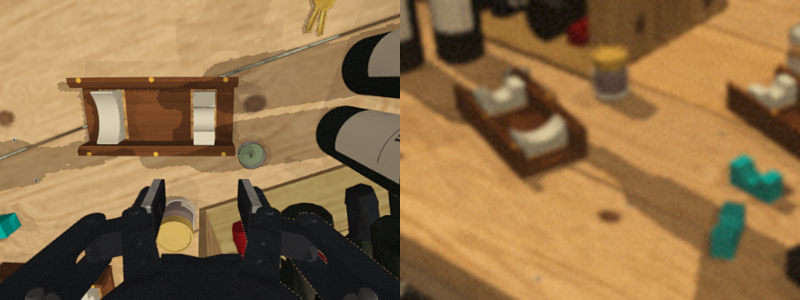

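The casting sits on the pad at (204,117), square, with its measured centre at (565.1, 325.1) and angle 160.9°. That matches the bay, and the bystanders are unmoved. Handing in.

```bash
python3 -c "
from bench import arm
print(arm.hand_in())"
```

```text
the job is handed in; nothing more can be done
None
```

The near stand lacked the neck cradle (it is stand_a), so I moved the neck casting from the mould to its empty pad, where the last wrist picture shows it centred and square, and handed the job in; no verdict came back.

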